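Complete the nest of cup weights and free the balance

ROBOT

A 6-joint arm with a two-finger parallel gripper is mounted at the origin on the work surface. World frame = base frame: x ahead of the robot, y to its left, z up, the work surface at z = 0. Lengths are in mm, angles in rad, forces in N, time in s.
With the tool pointing down it reaches from about 350 to 975 mm from the base axis. Payload 7.1 kg.
Tool frame: the origin (TCP) lies midway between the tips of the shut fingers; the grasp point (between the pads) lies 19 mm behind it (ctrl.grip_depth is the distance from the TCP to the grasp point, in mm); z points along the fingers, y is the line along which they close (so a half turn about z gives the same grasp; the last joint's range is limited). The gripper opens to 88 mm and grips with 3 to 60 N. Pads are 20 mm wide; open, the fingers measure 115 mm over their backs; the gripper's body (75 mm by 178 mm) begins 61 mm behind the grasp point.
Start: joints at [-1.344, 0.423, 1.63, -0, 1.089, -0.019], TCP at [152.102, -606.193, 222.675] pointing down, gripper open.
Joint ranges: [-3, 3], [-0.9, 2.11], [0.09, 2.58], [-1.31, 4.45], [0.11, 2.69], [-2.54, 2.54]. Speed limits (rad/s): [2.39, 2.39, 3.01, 3.14, 3.14, 3.14].

INTERFACE

Orientations are given as a rotation vector (axis times angle).
In Python, from workcell import ctrl, cams gives the robot as it stands.
- The arm moves only by the tool move_arm, never from a script. Its argument "steps" is a list of rows, each a list of 3 entries, a list of its own where there are three numbers: the shift along the tool's x, y, z in units of 25 mm (1.0 is 25 mm), then the turn about the tool's z in units of 5 degrees (1.0 is 5 degrees), then the closure, from 0 (fully open) to 1 (shut). A call has 1 to 20 rows; each row shifts and turns the commanded pose from where the row before left it, along the tool's axes as they then stand; what a row does not reach is not made up. A row lasts 1/12 s, in which the tool goes at most 41.7 mm and 7.16 degrees, less where a joint would pass 70% of its speed; a pose out of reach is approached as far as the arm can. A call is refused whole if a number of a shift passes 1 or a number of a turn 1, either way. A call with a gripper value outside its range is refused whole. The fingers move at their own pace and stop on an object; the grip force is fixed at half the most. Time passes only in rows, so rows that do not move let the fingers close. It gives the time, the measured TCP pose, the force, the opening and the grip force at its end, in the units of the state.
- ctrl.get_obs(): the state, without advancing time (a new reading comes with each control period).
- cams.get_image(name): name is "scene" or "top" or "wrist"; returns a dict with "image" (480x640x3 uint8, red, green, blue), "camera_matrix" (3x3 intrinsics, pixels), "xyz" and "rotation" of the camera in the world; the wrist camera has in their place "mount" (4x4, takes a point from camera to tool coordinates, whose origin is the TCP and whose axes are the flange's). Camera axes: x right, y down, z forward; pixel columns grow to the right and rows downward; lengths in mm; the calibration is good to about 2 mm. A picture is of the moment at which its call begins: read the wrist's pose just before it. There is no depth.
- ctrl.close_job(): hands the job in; it is judged then, once.
Trained networks look in the newest picture that a camera, given by its name, has taken for a name from the list of things; names that differ only in an ending like _2 or _b are one class to them, and where a whole thing is asked for, a point or a joint stands for the part that bears it (a point fixed in the world has none). Each returns a list of dicts, best first, with "p" (0 to 1); they miss things now and then, are a little off and sometimes report something else, mostly with a low value. They report only what shows in the picture. A call takes as long as a camera call. They do not tell look-alikes from the thing itself.
- cams.boxes_of(camera, thing): "rect" ([centre column, centre row, width, height] in pixels, round what is visible of it).
- cams.cut_out(camera, thing): "pixels" (480x640 bool, what is visible of it) and "rect" ([centre column, centre row, width, height] in pixels, round what is visible of it).
The state is a dict: "t": time; "qpos": joint angles; "qvel": joint speeds; "joint_torque": joint torques, N m; "ee_pos": TCP position; "orientation": TCP orientation; "ft_force": force on the tool from outside, world axes, zero at the start; "moment": the same for the moment, N m; "width": finger opening in mm; "grasp_force": force on a finger pad.
Only numpy, scipy, OpenCV 4.12 (cv2) and the standard library are available. Lean on these libraries where they do the work, as an engineer would, in place of code of your own. Each camera call takes 0.05 s, during which the arm holds its last target. There are 200 camera calls.

TASK

Weigh the silver bar that lies on one pan of the counter balance: while the balance is still locked, nest the two loose brass cup weights by size in the large one standing on the other pan (the middle cup fully down in the large one, the small cup fully down in the middle one, upright). Then turn the spring-return release dial on the step in front of the balance clockwise, past its first two clicks to the third, and finish while holding it there against its spring - do not let go. Leave the large weight and the bar where they stand on their pans, and do not disturb the watch case, loupe, ring box or tweezers lying about.

Things in the scene. Friction and masses are not known exactly. Their poses are not given: they have to be found in the camera images.
- scale: Fixed balance: box 160 (x) x 320 (y) mm, top 81 mm high; flat brass pans, diameter 124, surface 98 mm above the counter, centres at (0, +-90) mm; thin pointers between them, to 113 mm high. In front (x -180 to -80) a step 120 wide, 35 high, bears the dial. Origin: centre under the box, x to the back, y to the left pan, z up. Locked, the pans stay level; released, they rise or sink up to 5 mm.
- cup_large: Large brass cup weight, 0.5 kg, a tapered open cup standing on one pan (either one), within 12 mm of its centre. Outer diameter 60 mm at the foot, 70 at the rim, 34 mm high, wall 3 mm, inner floor 18 mm above its foot (inner diameter about 59 mm at the floor). Origin: centre of its foot, z up.
- cup_mid: Middle brass cup weight, about 0.25 kg, loose on the counter, open side up. Outer diameter 51 mm at the foot, 56 at the rim, 32 mm high, wall 3 mm, inner floor 14 mm above its foot (inner diameter about 47 mm there). Seated, its rim stands 16 mm above the large cup's rim. Origin: centre of its foot, z up.
- cup_small: Small brass cup weight, about 0.125 kg, loose on the counter, open side up. Outer diameter 41 mm at the foot, 45 at the rim, 30 mm high, wall 3 mm, inner floor 6 mm above its foot. Seated, its rim stands 12 mm above the middle cup's rim. Origin: centre of its foot, z up.
- dial_grip (a point): Brass dial, vertical axis, on the step 135 mm in front (-x) of the balance's origin: knurled disc of diameter 60, top 45 mm above the counter, with a finger bar across it 52 mm long (its x), 12 thick (y), from 45 to 66 mm above the counter. This point: on the axis, 56 mm above the counter, z up; turns with the dial. Pointer end: -x. Four steel studs on the plate mark rest and three clicks.
- release_dial (a joint): Angle of the release dial, rad: 0 at rest (locked), growing clockwise seen from above (about -z). Clicks at 0.35, 0.70 (half release) and 1.05 (full release), end stop at 1.15. A spring turns it back from anywhere: 0.05 N m at rest, 0.13 N m at the third click, rippled by about 0.03 N m at the clicks; no click holds it.
- silver_bar: Cast silver bar 78 x 40 x 26 mm, about 0.85 kg, lying on the other pan. Origin: centre of its underside, x along it. Stays there.
- watch_case: Bystander: silver pocket watch case, diameter 48 mm, 13 mm thick, with a crown and bow towards its +x. Origin: centre of its underside.
- loupe: Bystander: black horn loupe standing on its wide end, diameter 38 mm, 27 mm high. Origin: centre of its underside.
- ring_box: Bystander: red lacquered ring box 57 x 53 x 44 mm. Origin: centre of its underside.
- tweezers: Bystander: steel tweezers lying, 116 mm long (x), 9 mm wide, 6 mm high. Origin: centre of the underside.
Things that resemble listed ones, but are neither listed nor needed, are in the scene too. What is shaped like the cup_mid but pink or turquoise is not meant.

How it is judged (in metres and radians):
On the way, in this order (a step that is already met when the one before it is completed fails the run):
1. with the dial at rest, the middle cup is seated in the large one and the small cup in the middle one, let go (z of cup_mid in the frame of cup_large between 0.0145 and 0.0215 m and horizontal distance between cup_mid and cup_large below 0.006 m and z of cup_small in the frame of cup_mid between 0.0105 and 0.0175 m and horizontal distance between cup_small and cup_mid below 0.006 m and angle between each of cup_large, cup_mid, cup_small's own z axis and vertical below 0.1 rad and distance of each of cup_large, silver_bar from where it was at the start of the episode below 0.02 m and value of joint release_dial below 0.15 rad and contact force between the fingers and cup_mid below 0.1 N and contact force between the fingers and cup_small below 0.1 N), for 0.2 s.
2. the fingers hold the dial at its third click (value of joint release_dial above 0.95 rad and contact force between the fingers and release_dial above 0.5 N), for 0.3 s.
At the end, for the whole second after the job is handed in: Fingers hold the dial at its third click (over 0.95 rad, over 0.5 N); middle cup stands on the large cup's floor, small on the middle's (height within 3.5 mm, centres within 6 mm, tilt under 0.1 rad); large cup and bar within 20 mm of where they stood (all of step 2 and z of cup_mid in the frame of cup_large between 0.0145 and 0.0215 m and horizontal distance between cup_mid and cup_large below 0.006 m and z of cup_small in the frame of cup_mid between 0.0105 and 0.0175 m and horizontal distance between cup_small and cup_mid below 0.006 m and angle between each of cup_large, cup_mid, cup_small's own z axis and vertical below 0.1 rad and distance of each of cup_large, silver_bar from where it was at the start of the episode below 0.02 m); the arm keeps its last pose, push and grip.
It fails at once if the dial is turned past its first click before the nest is complete (value of joint release_dial above 0.45 rad and not (z of cup_mid in the frame of cup_large between 0.0145 and 0.0215 m and horizontal distance between cup_mid and cup_large below 0.006 m and z of cup_small in the frame of cup_mid between 0.0105 and 0.0175 m and horizontal distance between cup_small and cup_mid below 0.006 m and angle between each of cup_large, cup_mid, cup_small's own z axis and vertical below 0.1 rad)).
It fails at once if a bystander (watch case, loupe, ring box, tweezers) is moved by 25 mm (distance of any of watch_case, loupe, ring_box, tweezers from where it was at the start of the episode above 0.025 m).
It also fails if it takes over 70 s, if anything falls off the work surface, if the arm or the gripper's body presses on something with over 40 N, if the wrist force passes 120 N, or if a joint passes its speed limit or range.

## Working session

There is one attempt and no reset: what is moved stays moved. The work goes in short steps, Python scripts to look and compute and a tool call to move; the robot and the scene stay as the last step left them, time stands still between calls to the robot, and variables do not carry over. Pictures are saved under pics/ and viewed, at most 10 in all, crops included, and the job is handed in when it is done.

Besides the shell and the picture viewer there is one more tool, called after ">>>" as name(argument=value, ...), one argument or row to a line, values as JSON. move_arm: Moves the arm, as the interface text tells. Its arguments: {"type":"object","properties":{"steps":{"type":"array"}},"required":["steps"]}

```bash
mkdir -p pics; cat > h.py <<'E'
import numpy as np, cv2
from workcell import ctrl, cams
def ray(c,u,v):
    K=np.array(c["camera_matrix"]);d=np.linalg.inv(K)@[u,v,1.]
    return np.array(c["xyz"]),np.array(c["rotation"])@d
def at(c,u,v,z):
    o,d=ray(c,u,v); return o+d*(z-o[2])/d[2]
def proj(c,p):
    q=np.array(c["camera_matrix"])@(np.array(c["rotation"]).T@(np.array(p,float)-c["xyz"])); return q[:2]/q[2]
def save(c,n): cv2.imwrite("pics/"+n,np.ascontiguousarray(c["image"][:,:,::-1]))
def wrist():
    o=ctrl.get_obs(); c=cams.get_image("wrist"); M=np.array(c["mount"])
    R=cv2.Rodrigues(np.array(o["orientation"],float))[0]
    c["rotation"]=R@M[:3,:3]; c["xyz"]=R@M[:3,3]+o["ee_pos"]; return c
E
python3 - <<'E'
from h import *
np.set_printoptions(precision=1,suppress=True)
o=ctrl.get_obs();print(o["t"],o["ee_pos"],o["orientation"],o["width"],o["ft_force"])
for n in ["top","scene"]:
    c=cams.get_image(n);save(c,n+".png");print(n,c["xyz"],c["camera_matrix"][0][0])
    for t in "scale cup_large cup_mid cup_small release_dial silver_bar watch_case loupe ring_box tweezers".split():
        for b in cams.boxes_of(n,t)[:4]:
            if b["p"]>.2: print(t,round(b["p"],2),np.array(b["rect"]),at(c,b["rect"][0],b["rect"][1],30))
E
```

```text
0.0 [ 152.  -605.7  221.9] [-3.1 -0.4  0. ] 87.92515376961435 [ 0.4 -0.8  0.7]
top [ 360.3  -40.  1070.6] 519.484255847387Traceback (most recent call last):
  File "<stdin>", line 8, in <module>
  File "h.py", line 7, in at
    o,d=ray(c,u,v); return o+d*(z-o[2])/d[2]
                                        ~^^^
IndexError: invalid index to scalar variable.
```

```bash
cat >> h.py <<'E'
def img(n):
    if n=="wrist": return wrist()
    c=cams.get_image(n); c["rotation"]=cv2.Rodrigues(np.array(c["rotation"],float).reshape(-1))[0] if np.size(c["rotation"])==3 else np.array(c["rotation"]).reshape(3,3); return c
E
python3 - <<'E'
from h import *
np.set_printoptions(precision=1,suppress=True)
for n in ["top","scene"]:
    c=img(n);save(c,n+".png");print(n,c["xyz"],c["camera_matrix"][0][0])
    for t in "scale cup_large cup_mid cup_small release_dial silver_bar watch_case loupe ring_box tweezers".split():
        for b in cams.boxes_of(n,t)[:4]:
            if b["p"]>.2: print(t,round(b["p"],2),np.array(b["rect"]),at(c,b["rect"][0],b["rect"][1],30))
E
```

```text
top [ 360.3  -40.  1070.6] 519.484255847387
cup_large 0.9 [362.6 221.2  37.   36.3] [ 621.1 -119.8   30. ]
cup_mid 0.93 [504.2 272.3  33.5  30.8] [ 530.  -409.5   30. ]
cup_mid 0.69 [444.6 350.   32.7  31. ] [ 369.9 -289.3   30. ]
cup_small 0.79 [155.8 286.8  24.2  22.3] [463.8 289.8  30. ]
release_dial 0.65 [322.4 301.9  33.1  36. ] [451.2 -45.4  30. ]
silver_bar 0.75 [268.6 235.3  27.   41.6] [581.2  71.6  30. ]
watch_case 0.64 [147.9 218.6  18.8  25.7] [603.3 322.6  30. ]
watch_case 0.63 [325.1 304.6  30.5  32.5] [446.1 -51.1  30. ]
loupe 0.58 [453.9 228.9  18.   15.3] [ 614.8 -308.    30. ]
ring_box 0.61 [164.9 167.3  30.4  32.6] [716.  300.3  30. ]
tweezers 0.47 [391.7 343.1   4.   54.7] [ 377.8 -185.5   30. ]
scene [1112.1  425.2  673.4] 501.9611039186324
scale 0.6 [322.4 279.9 192.7 133.7] [599.4  -3.5  30. ]
cup_large 0.63 [282.2 217.1  35.1  35.1] [ 511.7 -193.3   30. ]
cup_large 0.26 [351.1 223.9  27.3  21.5] [430.9 -69.7  30. ]
cup_mid 0.92 [259.5 198.4  20.   28.6] [ 496.1 -279.7   30. ]
cup_mid 0.85 [292.1 178.9  19.6  24.9] [ 388.2 -282.1   30. ]
cup_mid 0.77 [209.9 188.7  31.9  18.4] [ 545.9 -391.3   30. ]
cup_small 0.69 [502.6 327.1  26.9  31.5] [482.1 296.3  30. ]
release_dial 0.87 [353.4 223.3  28.9  19.4] [426.  -67.4  30. ]
release_dial 0.74 [429.6 431.6  59.2  61.8] [727.4 304.1  30. ]
silver_bar 0.7 [366.3 253.5  35.8  48.4] [485.5  11.7  30. ]
silver_bar 0.53 [322.9 280.6 191.1 137.3] [600.2  -1.6  30. ]
watch_case 0.66 [481.  397.6  37.8  30.3] [630.6 332.5  30. ]
loupe 0.78 [207.9 223.4  13.9  16.9] [ 632.  -292.1   30. ]
ring_box 0.74 [428.  432.8  59.8  57.5] [730.4 303.4  30. ]
tweezers 0.6 [281.6 217.1  35.5  32.4] [ 512.6 -194.2   30. ]
tweezers 0.56 [324.7 202.9  25.8  19.3] [ 410.5 -160.8   30. ]
```

View pics/top.png

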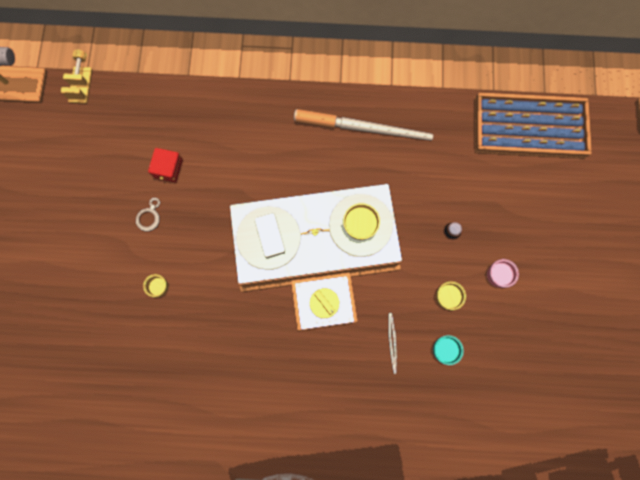

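View pics/scene.png

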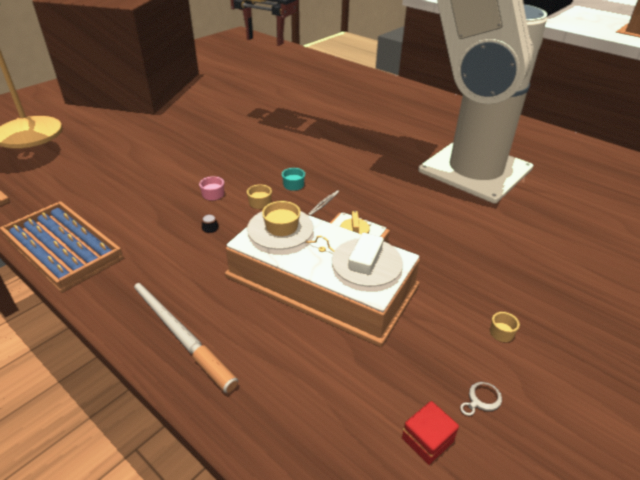

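Top view: the candidates for cup_mid are pink (504,273), turquoise (449,350) and brass (451,296). I choose brass. cup_small is brass at (155,286), cup_large is on the right pan at (361,222), the dial at (324,303). In the scene view the detector also offers the dial for cup_large and the ring box for the dial, which are wrong.

```bash
python3 - <<'E'
from h import *
np.set_printoptions(precision=2,suppress=True)
c=img("top"); I=c["image"]
hsv=cv2.cvtColor(I,cv2.COLOR_RGB2HSV); m=((hsv[...,0]>20)&(hsv[...,0]<34)&(hsv[...,1]>90)&(hsv[...,2]>70)).astype(np.uint8)
n,l,s,ce=cv2.connectedComponentsWithStats(m)
for i in range(1,n):
    if s[i,4]>80:
        pts=np.argwhere(l==i)[:,::-1].astype(np.float32)
        x,y,w,h=s[i,:4]; u,v=x+w/2-.5,y+h/2-.5
        print(s[i],[at(c,u,v,z)[:2] for z in (30,45,115,132)])
o=ctrl.get_obs();w=wrist();print(np.array(w["mount"]),w["camera_matrix"][0],o["qpos"],cv2.Rodrigues(np.array(o["orientation"],float))[0])
a=cv2.resize(I[250:330,410:530],None,fx=4,fy=4,interpolation=cv2.INTER_CUBIC)
b=cv2.resize(I[265:335,280:370],None,fx=3,fy=3,interpolation=cv2.INTER_CUBIC)
P=np.zeros((540,480,3),np.uint8);P[:320]=a;P[320:530,:270]=b
cv2.imwrite("pics/crop.png",P[:,:,::-1])
E
```

```text
[ 63  67  28  15 179] [array([919.89, 517.92]), array([911.83, 509.88]), array([874.18, 472.35]), array([865.04, 463.24])]
[ 61  87  27   8 122] [array([880.53, 517.5 ]), array([873.03, 509.47]), array([838.03, 471.96]), array([829.53, 462.85])]
[344 204  36  36 989] [array([ 620.37, -117.58]), array([ 616.62, -116.46]), array([ 599.13, -111.25]), array([ 594.88, -109.98])]
[144 275  23  22 360] [array([466.34, 291.74]), array([464.81, 286.96]), array([457.68, 264.64]), array([455.95, 259.22])]
[437 282  29  28 635] [array([ 477.4 , -301.95]), array([ 475.71, -298.17]), array([ 467.83, -280.55]), array([ 465.92, -276.27])]
[310 289  29  29 656] [array([449.16, -48.72]), array([447.88, -48.6 ]), array([441.9 , -48.01]), array([440.44, -47.87])]
[[   0.     -0.96   -0.27   73.6 ]
 [   1.      0.      0.     -0.  ]
 [  -0.     -0.27    0.96 -162.39]
 [   0.      0.      0.      1.  ]] [381.36   0.   316.53] [-1.34  0.42  1.63  0.    1.09 -0.02] [[ 0.97  0.24  0.  ]
 [ 0.24 -0.97 -0.  ]
 [ 0.    0.   -1.  ]]
```

View pics/crop.png

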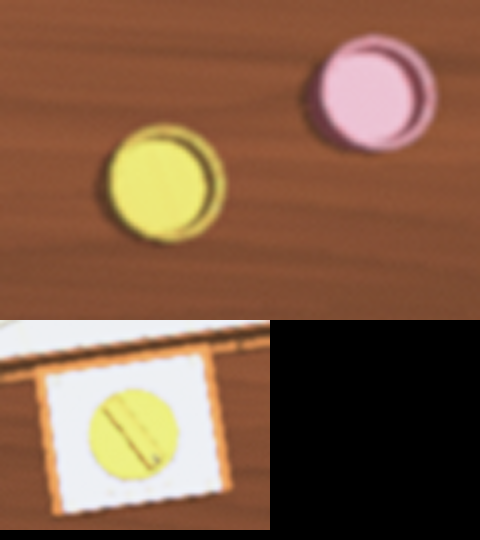

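```bash
cat >> h.py <<'E'
def go(p):
    o=ctrl.get_obs();R=cv2.Rodrigues(np.array(o["orientation"],float))[0]
    d=R.T@(np.array(p,float)-o["ee_pos"]); print("t",round(o["t"],2),"ee",np.round(o["ee_pos"],1),"yaw",np.degrees(np.arctan2(R[1,0],R[0,0])).round(2),"units",np.round(d/25,3),"q6",round(o["qpos"][5],2),"tilt",np.round(R[:,2],3))
def brass(c,near,z,amin=150):
    """centre of rim of the brass blob whose point at height z is nearest"""
    hsv=cv2.cvtColor(c["image"],cv2.COLOR_RGB2HSV); m=((hsv[...,0]>18)&(hsv[...,0]<36)&(hsv[...,1]>80)&(hsv[...,2]>60)).astype(np.uint8)
    n,l,s,ce=cv2.connectedComponentsWithStats(m); out=[]
    for i in range(1,n):
        if s[i,4]<amin: continue
        k=(l==i).astype(np.uint8); h=max(cv2.findContours(k,0,1)[0],key=cv2.contourArea)[:,0]
        w=np.array([at(c,u,v,z)[:2] for u,v in h],np.float32); (x,y),r=cv2.minEnclosingCircle(w)
        out.append((np.hypot(x-near[0],y-near[1]),(round(x,1),round(y,1)),round(r,1),s[i]))
    return sorted(out,key=lambda a:a[0])[:2]
E
python3 -c "
from h import *
go((477,-302,150))"
```

```text
t 1.3 ee [ 152.1 -606.2  222.7] yaw 14.08 units [15.567 -8.64   2.907] q6 -0.02 tilt [-0.  0. -1.]
```

>>> move_arm(
  steps=[
    [[0.86,-0.48,0.16],0,0],
    [[0.86,-0.48,0.16],0,0],
    [[0.86,-0.48,0.16],0,0],
    [[0.86,-0.48,0.16],0,0],
    [[0.86,-0.48,0.16],0,0],
    [[0.86,-0.48,0.16],0,0],
    [[0.86,-0.48,0.16],0,0],
    [[0.86,-0.48,0.16],0,0],
    [[0.86,-0.48,0.16],0,0],
    [[0.86,-0.48,0.16],0,0],
    [[0.86,-0.48,0.16],0,0],
    [[0.86,-0.48,0.16],0,0],
    [[0.86,-0.48,0.16],0,0],
    [[0.86,-0.48,0.16],0,0],
    [[0.86,-0.48,0.16],0,0],
    [[0.86,-0.48,0.16],0,0],
    [[0.86,-0.48,0.16],0,0],
    [[0.86,-0.48,0.16],0,0],
    [[0,0,0],0,0],
    [[0,0,0],0,0],
  ],
)

```text
t: 2.97
ee_pos: [475.4, -301.8, 150.5]
orientation: [-3.117, -0.389, 0.001]
ft_force: [0.0, -1.2, -0.5]
width: 88.1
grasp_force: 0.0
```

```bash
python3 -c "
from h import *
c=wrist();save(c,'w1.png');print(brass(c,(477,-302),32));go((477,-302,22))"
```

```text
[(np.float64(1.109208378233501), (478.1, -301.9), 27.7, array([ 281,  203,   73,   71, 3191], dtype=int32)), (np.float64(242.12672575898821), (391.3, -528.5), 33.5, array([540, 363,  22,  67, 540], dtype=int32))]
t 3.02 ee [ 474.9 -302.4  150.6] yaw 14.15 units [9.000e-02 5.000e-03 5.145e+00] q6 0.74 tilt [-0. -0. -1.]
```

View pics/w1.png

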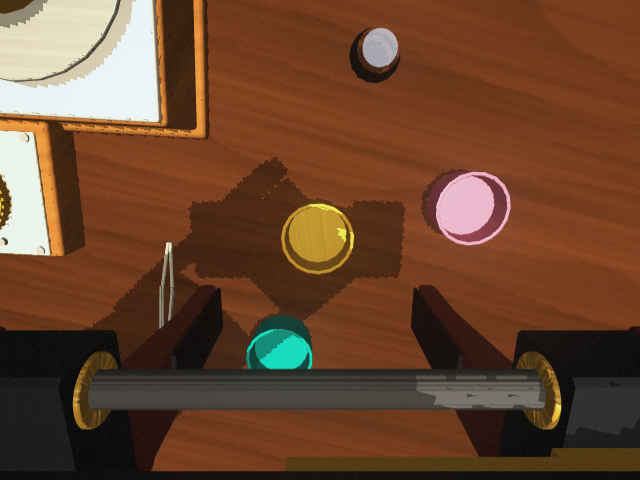

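The wrist view shows the brass cup at (318,238), between the fingertips at (218,290) and (417,290). Its fitted rim radius is 27.7 mm, against 28 expected, so this is cup_mid.

>>> move_arm(
  steps=[
    [[0.12,0,0.8],0,0],
    [[0,0,1],0,0],
    [[0,0,1],0,0],
    [[0,0,1],0,0],
    [[0,0,0.8],0,0],
    [[0,0,0.4],0,0],
    [[0,0,0.18],0,0],
    [[0,0,0],0,0],
    [[0,0,0],0,1],
    [[0,0,0],0,1],
    [[0,0,0],0,1],
    [[0,0,0],0,1],
    [[0,0,0],0,1],
    [[0,0,0],0,1],
    [[0,0,0],0,1],
    [[0,0,0],0,1],
  ],
)

```text
t: 4.35
ee_pos: [478.1, -301.8, 21.7]
orientation: [3.118, 0.385, 0.001]
ft_force: [0.0, 1.3, 6.1]
width: 54.3
grasp_force: 30.0
```

```bash
python3 -c "
from h import *
go((594,-112,190)); print(ctrl.get_obs()['width'])"
```

```text
t 4.35 ee [ 478.1 -301.8   21.7] yaw 14.09 units [ 6.348 -6.234 -6.73 ] q6 0.74 tilt [ 0.001 -0.    -1.   ]
54.30243930930296
```

>>> move_arm(
  steps=[
    [[0,0,-0.5],0,1],
    [[0,0,-1],0,1],
    [[0,0,-1],0,1],
    [[0,0,-1],0,1],
    [[0,0,-1],0,1],
    [[0,0,-1],0,1],
    [[0.5,-0.2,-0.8],0,1],
    [[0.8,-0.4,-0.4],0,1],
    [[0.8,-0.4,0],0,1],
    [[0.8,-0.4,0],0,1],
    [[0.8,-0.4,0],0,1],
    [[0.8,-0.4,0],0,1],
    [[0.8,-0.4,0],0,1],
    [[0.6,-0.3,0],0,1],
    [[0.4,-0.1,0],0,1],
    [[0,0,0],0,1],
    [[0,0,0],0,1],
  ],
)

```text
t: 5.77
ee_pos: [612.0, -190.8, 188.5]
orientation: [3.118, 0.386, -0.001]
ft_force: [-0.1, -0.4, -2.2]
width: 54.2
grasp_force: 30.0
```

```bash
python3 -c "
from h import *
c=wrist();save(c,'w2.png');
for z in (132,): print(brass(c,(595,-110),z))
print(brass(c,(448,-48),45)[0])
go((594.9,-110,190));print(ctrl.get_obs()['width'])"
```

```text
[(np.float64(2.352135500531412), (597.1, -109.0), 35.3, array([ 120,  202,  117,  112, 7643], dtype=int32)), (np.float64(60.99965387282104), (600.2, -49.2), 6.0, array([ 69, 222,  20,  17, 215], dtype=int32))]
(np.float64(53.42266718348247), (422.8, -95.1), 28.8, array([163, 374,  15,  53, 335], dtype=int32))
t 5.82 ee [ 611.5 -191.1  188.4] yaw 14.08 units [ 0.143 -3.31  -0.061] q6 1.0 tilt [-0.001 -0.    -1.   ]
54.30558057806812
```

View pics/w2.png

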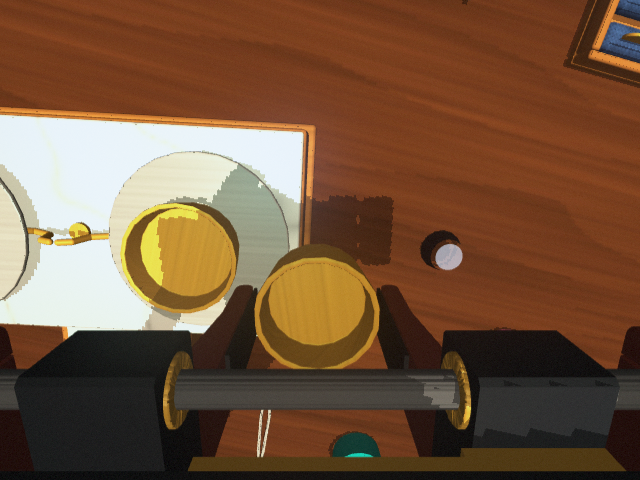

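The wrist view shows cup_large at (179,257), fitted radius 35.3 mm (expected 35), and the held cup upright at (317,312). Now placing it.

>>> move_arm(
  steps=[
    [[0.06,-0.8,0],0,1],
    [[0.06,-0.9,0],0,1],
    [[0.06,-0.9,0],0,1],
    [[0.05,-0.72,0],0,1],
    [[0,0,0],0,1],
    [[0,0,0],0,1],
    [[0,0,0.5],0,1],
    [[0,0,0.5],0,1],
    [[0,0,0.3],0,1],
    [[0,0,0.3],0,1],
    [[0,0,0.2],0,1],
    [[0,0,0.15],0,1],
    [[0,0,0],0,1],
    [[0,0,0],0,1],
  ],
)

```text
t: 6.98
ee_pos: [597.8, -108.9, 139.8]
orientation: [-3.118, -0.385, 0.0]
ft_force: [-0.3, 0.6, -2.4]
width: 53.9
grasp_force: 30.0
```

>>> move_arm(
  steps=[
    [[-0.03,0,0.06],0,1],
    [[0,0,0],0,1],
    [[0,0,0],0,0.5],
    [[0,0,0],0,0.2],
    [[0,0,0],0,0],
    [[0,0,0],0,0],
    [[0,0,0],0,0],
    [[0,0,-0.4],0,0],
    [[0,0,-0.8],0,0],
    [[0,0,-0.8],0,0],
    [[0,0,-0.4],0,0],
    [[0,0,0],0,0],
    [[0,0,0],0,0],
  ],
)

```text
t: 8.07
ee_pos: [597.2, -109.1, 199.0]
orientation: [3.117, 0.385, 0.002]
ft_force: [-0.1, 0.4, -0.2]
width: 88.0
grasp_force: 0.0
```

```bash
python3 -c "
from h import *
c=wrist();save(c,'w3.png')
print(brass(c,(597,-109),148));go((466.3,291.7,150));go((597,-109,190))"
```

```text
[(np.float64(4.922796908964429), (601.8, -107.8), 32.6, array([ 261,  209,  111,  106, 6700], dtype=int32)), (np.float64(70.59524821385551), (601.4, -38.5), 5.9, array([190, 227,  20,  17, 252], dtype=int32))]
t 8.12 ee [ 596.6 -108.9  198.1] yaw 14.08 units [ -1.157 -16.812   1.926] q6 1.12 tilt [-0.  0. -1.]
t 8.12 ee [ 596.6 -108.9  198.1] yaw 14.08 units [0.014 0.006 0.323] q6 1.12 tilt [-0.  0. -1.]
```

View pics/w3.png

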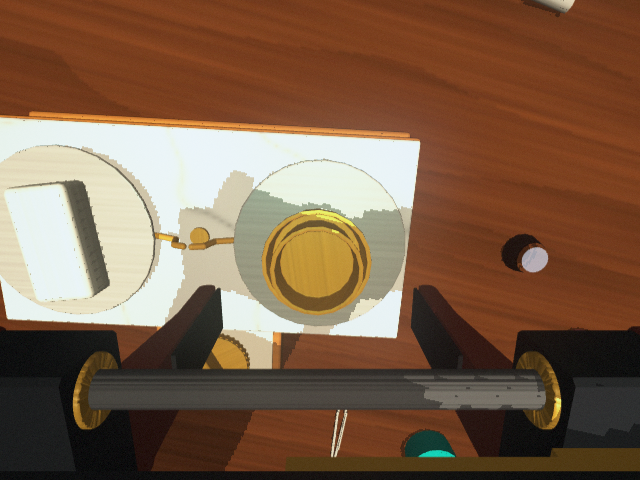

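The view shows cup_mid nested concentrically in cup_large: rims at about (318,267) and (317,262), sizes consistent with seated heights. Next, the small cup.

>>> move_arm(
  steps=[
    [[0,-0.5,0],0,0],
    [[-0.06,-0.9,0],0,0],
    [[-0.06,-0.9,0],0,0],
    [[-0.06,-0.9,0],0,0],
    [[-0.06,-0.9,0],0,0],
    [[-0.06,-0.9,0],0,0],
    [[-0.06,-0.9,0],0,0],
    [[-0.06,-0.9,0],0,0],
    [[-0.06,-0.9,0],0,0],
    [[-0.06,-0.9,0],0,0],
    [[-0.06,-0.9,0],0,0],
    [[-0.06,-0.9,0.2],0,0],
    [[-0.06,-0.9,0.3],0,0],
    [[-0.06,-0.9,0.3],0,0],
    [[-0.06,-0.9,0.3],0,0],
    [[-0.06,-0.9,0.3],0,0],
    [[-0.06,-0.9,0.3],0,0],
    [[-0.06,-0.9,0.2],0,0],
    [[-0.14,-1,0],0,0],
    [[0,0,0],0,0],
  ],
)

```text
t: 9.78
ee_pos: [464.0, 294.2, 149.5]
orientation: [3.117, 0.389, -0.004]
ft_force: [-0.1, 0.3, 0.0]
width: 87.7
grasp_force: 0.0
```

```bash
python3 -c "
from h import *
c=wrist();save(c,'w4.png');b=brass(c,(466,292),30);print(b)
go((*b[0][1],21))"
```

```text
[(np.float64(1.9349844827159937), (467.0, 293.6), 22.2, array([ 290,  210,   57,   56, 1971], dtype=int32)), (np.float64(177.69566431897042), (551.7, 136.3), 80.7, array([ 517,   60,   78,  224, 1162], dtype=int32))]
t 9.83 ee [464.6 292.8 149.7] yaw 14.27 units [ 0.111 -0.01   5.147] q6 1.86 tilt [-0.002 -0.001 -1.   ]
```

>>> move_arm(
  steps=[
    [[0.11,0,0.8],0,0],
    [[0,0,1],0,0],
    [[0,0,1],0,0],
    [[0,0,1],0,0],
    [[0,0,0.8],0,0],
    [[0,0,0.4],0,0],
    [[0,0,0.15],0,0],
    [[0,0,0],0,0],
    [[0,0,0],0,1],
    [[0,0,0],0,1],
    [[0,0,0],0,1],
    [[0,0,0],0,1],
    [[0,0,0],0,1],
    [[0,0,0],0,1],
    [[0,0,0],0,1],
    [[0,0,0],0,1],
    [[0,0,0],0,1],
  ],
)

```text
t: 11.25
ee_pos: [469.5, 292.2, 22.5]
orientation: [-3.118, -0.385, -0.001]
ft_force: [-0.8, 1.2, 5.1]
width: 43.7
grasp_force: 30.0
```

```bash
python3 -c "
from h import *
go((596.8,-109.2,200)); print(ctrl.get_obs()['width'],ctrl.get_obs()['grasp_force'])"
```

```text
t 11.25 ee [469.5 292.2  22.5] yaw 14.08 units [ 1.036 16.812 -7.105] q6 1.86 tilt [ 0.  0. -1.]
43.73572457051497 30.0007782492321
```

>>> move_arm(
  steps=[
    [[0,0,-0.5],0,1],
    [[0,0,-1],0,1],
    [[0,0,-1],0,1],
    [[0,0,-1],0,1],
    [[0,0,-1],0,1],
    [[0,0.3,-1],0,1],
    [[0,0.6,-1],0,1],
    [[0,0.9,-0.6],0,1],
    [[0,0.9,0],0,1],
    [[0.1,1,0],0,1],
    [[0.1,1,0],0,1],
    [[0.1,1,0],0,1],
    [[0.1,1,0],0,1],
    [[0.1,1,0],0,1],
    [[0.1,1,0],0,1],
    [[0.1,1,0],0,1],
    [[0.1,1,0],0,1],
    [[0.1,1,0],0,1],
    [[0.1,0.9,0],0,1],
    [[0.04,0.9,0],0,1],
  ],
)

```text
t: 12.92
ee_pos: [576.6, -30.4, 200.1]
orientation: [3.118, 0.385, -0.001]
ft_force: [0.7, -0.3, -1.4]
width: 43.4
grasp_force: 30.0
```

>>> move_arm(
  steps=[
    [[0,0,0],0,1],
    [[0,0,0],0,1],
  ],
)

```text
t: 13.08
ee_pos: [576.3, -29.9, 199.9]
orientation: [-3.118, -0.382, 0.001]
ft_force: [-1.0, 0.3, -1.0]
width: 43.8
grasp_force: 30.0
```

```bash
python3 -c "
from h import *
c=wrist();save(c,'w5.png');o=ctrl.get_obs();z=o['ee_pos'][2]
print(brass(c,(597,-109),148)[0]);print('held',brass(c,o['ee_pos'],z+7.5))
go((596.8,-109.2,200));print(o['width'],o['ft_force'])"
```

```text
(np.float64(8.153790245939128), (601.3, -102.1), 36.2, array([ 389,  206,  113,  107, 7600], dtype=int32))
held [(np.float64(6.416327649027583), (569.8, -27.6), 27.5, array([ 268,  271,   99,   99, 4486], dtype=int32)), (np.float64(36.003626111094235), (610.4, -18.1), 4.5, array([299, 225,  19,  22, 274], dtype=int32))]
t 13.13 ee [576.1 -29.1 199.8] yaw 14.02 units [ 0.027  3.309 -0.01 ] q6 1.25 tilt [-0.001  0.    -1.   ]
43.68456853446612 [-0.6650987   0.07721904 -1.55892883]
```

View pics/w5.png

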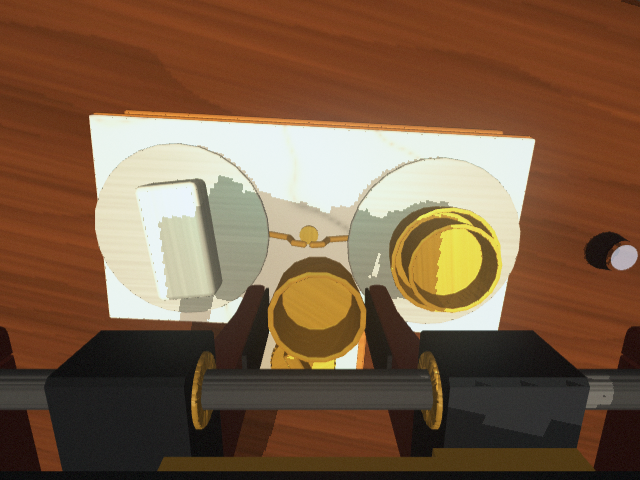

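```bash
python3 - <<'E'
from h import *
np.set_printoptions(precision=1,suppress=True)
c=wrist();o=ctrl.get_obs();print(o['ee_pos'])
def pix(p,r,z): # projected rim bbox
    q=np.array([proj(c,(p[0]+r*np.cos(a),p[1]+r*np.sin(a),z)) for a in np.linspace(0,6.28,100)]);return np.r_[q.min(0),q.max(0)]
print('mid',at(c,449,266,148)); print('pred at (597,-109)',pix((597,-109),28,148),'large',pix((597,-109),35,132))
print('held',at(c,317.5,316,207.3),'pred at ee',pix(o['ee_pos'],22.5,207.3))
E
```

```text
[576.  -28.6 199.8]
mid [ 598.  -104.5  148. ]
pred at (597,-109) [408.3 223.  503.4 312.7] large [391.4 206.2 502.6 311.9]
held [575.5 -29.9 207.3] pred at ee [264.2 266.  365.8 359.2]
```

>>> move_arm(
  steps=[
    [[0.04,0.7,0],0,1],
    [[0.04,0.9,0],0,1],
    [[0.04,0.9,0],0,1],
    [[0.05,0.71,0],0,1],
    [[0,0,0],0,1],
    [[0,0,0],0,1],
    [[0,0,0.4],0,1],
    [[0,0,0.4],0,1],
    [[0,0,0.2],0,1],
    [[0,0,0],0,1],
    [[0,0,0],0,1],
  ],
)

```text
t: 14.1
ee_pos: [599.7, -105.2, 173.8]
orientation: [-3.117, -0.386, 0.003]
ft_force: [0.7, -0.6, -0.9]
width: 43.9
grasp_force: 30.0
```

```bash
python3 - <<'E'
from h import *
c=wrist();save(c,'w6.png');o=ctrl.get_obs();print(o['ee_pos'],o['ft_force'])
I=c["image"][180:400,200:440]; cv2.imwrite("pics/w6c.png",cv2.resize(I,None,fx=2.5,fy=2.5)[:,:,::-1])
E
```

```text
[ 600.21743068 -105.41664703  174.39648049] [-0.19971254  0.21968019 -1.49003747]
```

View pics/w6c.png

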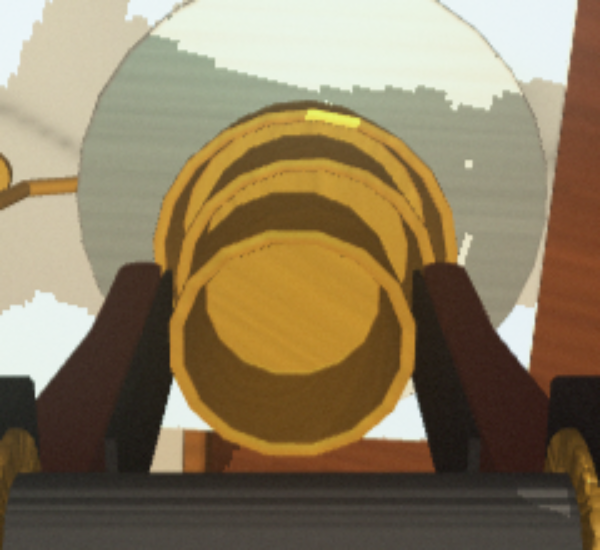

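```bash
python3 - <<'E'
from h import *
np.set_printoptions(precision=0,suppress=True)
c=wrist();o=ctrl.get_obs();e=o['ee_pos']
def pix(p,r,z):
    q=np.array([proj(c,(p[0]+r*np.cos(a),p[1]+r*np.sin(a),z)) for a in np.linspace(0,6.28,100)]);return (np.r_[q.min(0),q.max(0)]-[200,180,200,180])*2.5
for n,p,r,z in [("large",(597,-109),35,132),("large in",(597,-109),32,132),("mid",(597,-109),28,148),("mid in",(597,-109),25,148),("held",e,22.5,e[2]+7.5)]: print(n,pix(p,r,z))
E
```

```text
large [149. 107. 455. 394.]
large in [162. 120. 442. 383.]
mid [171. 156. 435. 402.]
mid in [186. 170. 421. 390.]
held [164. 215. 419. 448.]
```

>>> move_arm(
  steps=[
    [[-0.07,0.13,0],0,1],
    [[0,0,0],0,1],
    [[0,0,0.3],0,1],
    [[0,0,0.25],0,1],
    [[0,0,0.15],0,1],
    [[0,0,0.1],0,1],
    [[0,0,0],0,1],
    [[0,0,0],0,1],
  ],
)

```text
t: 14.87
ee_pos: [599.3, -109.4, 154.4]
orientation: [-3.118, -0.385, 0.001]
ft_force: [-0.4, -0.3, -1.3]
width: 44.0
grasp_force: 30.0
```

>>> move_arm(
  steps=[
    [[0,0,0.05],0,1],
    [[0,0,0],0,1],
    [[0,0,0],0,0.5],
    [[0,0,0],0,0.2],
    [[0,0,0],0,0],
    [[0,0,0],0,0],
    [[0,0,0],0,0],
    [[0,0,-0.4],0,0],
    [[0,0,-0.8],0,0],
    [[0,0,-0.8],0,0],
    [[0,0,-0.4],0,0],
    [[0,0,0],0,0],
    [[0,0,0],0,0],
  ],
)

```text
t: 15.95
ee_pos: [599.7, -109.5, 214.0]
orientation: [3.117, 0.385, 0.002]
ft_force: [-0.4, 0.2, -0.6]
width: 87.6
grasp_force: 0.0
```

```bash
python3 - <<'E'
from h import *
np.set_printoptions(precision=0,suppress=True)
c=wrist();o=ctrl.get_obs();print(o['ee_pos'],o['width'])
def pix(p,r,z):
    q=np.array([proj(c,(p[0]+r*np.cos(a),p[1]+r*np.sin(a),z)) for a in np.linspace(0,6.28,100)]);return (np.r_[q.min(0),q.max(0)]-[220,160,220,160])*3
p=(597,-109.5)
for n,r,z in [("large",35,132),("mid",28,148),("mid in",25,148),("small",22.5,160),("small in",19.5,160)]: print(n,pix(p,r,z))
I=c["image"][160:360,220:420]; cv2.imwrite("pics/w7c.png",cv2.resize(I,None,fx=3,fy=3)[:,:,::-1])
go((448,-49,150))
E
```

```text
[ 599. -109.  213.] 87.81867349747934
large [129. 145. 442. 444.]
mid [152. 192. 419. 445.]
mid in [166. 206. 404. 432.]
small [173. 232. 398. 445.]
small in [188. 247. 383. 431.]
t 16.0 ee [ 599. -109.  213.] yaw 14.08 units [-5. -4.  3.] q6 1.12 tilt [-0.  0. -1.]
```

View pics/w7c.png

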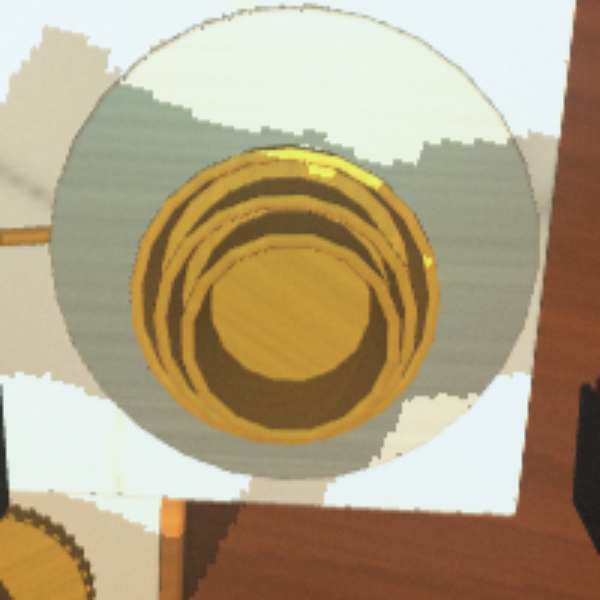

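The crop shows the three rims at (286,296), (286,318) and (291,339), matching the projected seated sizes and heights to within about 1 mm (crop scale 3 px per pixel). The nest is complete, so on to the dial.

>>> move_arm(
  steps=[
    [[-0.6,-0.4,0],0,0],
    [[-0.8,-0.6,0],0,0],
    [[-0.8,-0.6,0],0,0],
    [[-0.8,-0.6,0],0,0],
    [[-0.8,-0.6,0.2],0,0],
    [[-0.8,-0.6,0.5],0,0],
    [[-0.68,-0.4,0.6],0,0],
    [[0,0,0.6],-1,0],
    [[0,0,0.5],-1,0],
    [[0,0,0.1],-1,0],
    [[0,0,0],-1,0],
    [[0,0,0],-1,0],
    [[0,0,0],0,0],
    [[0,0,0],0,0],
  ],
)

```text
t: 17.17
ee_pos: [447.6, -49.3, 150.1]
orientation: [-2.961, -1.047, 0.002]
ft_force: [-0.2, -0.6, -0.6]
width: 87.7
grasp_force: 0.0
```

```bash
python3 - <<'E'
from h import *
np.set_printoptions(precision=1,suppress=True)
c=wrist();save(c,'w8.png');o=ctrl.get_obs();print(o['ee_pos'],o['ft_force'])
print(brass(c,(448,-49),45))
b=cams.boxes_of('wrist','release_dial')[:2];print([(x['p'],x['rect'],at(c,*x['rect'][:2],45)) for x in b])
# rectify to plane z=66, 4 px/mm, +-40 mm, image up = +x, left = +y
P=np.array([proj(c,(448+dx,-49+dy,66)) for dx,dy in [(40,40),(40,-40),(-40,-40),(-40,40)]],np.float32)
H=cv2.getPerspectiveTransform(P,np.float32([[0,0],[560,0],[560,560],[0,560]]))
cv2.imwrite('pics/w8r.png',cv2.warpPerspective(c['image'],H,(560,560))[:,:,::-1])
go((448,-49,100))
E
```

```text
[447.8 -49.3 150.3] [-0.2  0.   0.2]
[(np.float64(0.5023222340329859), (447.7, -48.6), 33.0, array([ 274,  201,   86,   88, 5110], dtype=int32)), (np.float64(148.584725755634), (592.3, -13.7), 20.6, array([ 388,   19,   62,   48, 1098], dtype=int32))]
[(0.56, [317.4, 245.7, 86.5, 81.8], array([448.6, -49.4,  45. ]))]
t 17.27 ee [447.9 -49.3 150.5] yaw 38.95 units [ 0. -0.  2.] q6 0.75 tilt [-0.  0. -1.]
```

View pics/w8r.png

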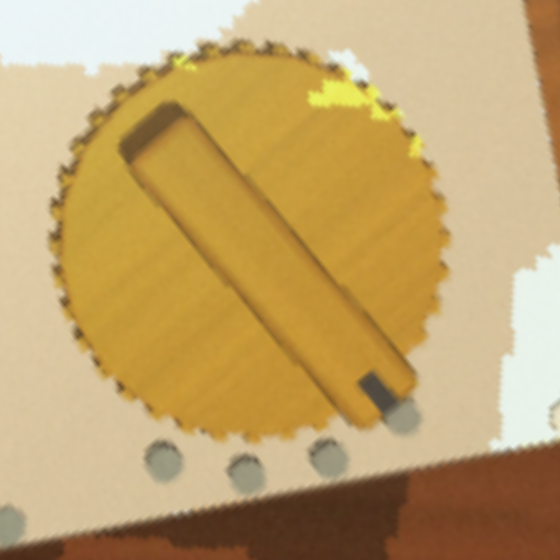

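The rectified view shows the finger bar running (160,145) to (385,402), so yaw is 40.8° and its centre is about (449,-48) mm. The pointer is at the rest stud (402,415), and the third click is at (163,460).

>>> move_arm(
  steps=[
    [[0.07,-0.01,0.5],-0.36,0.3],
    [[0,0,0.8],0,0.4],
    [[0,0,0.9],0,0.4],
    [[0,0,0.8],0,0.4],
    [[0,0,0.6],0,0.4],
    [[0,0,0.3],0,0.4],
    [[0,0,0.1],0,0.4],
    [[0,0,0],0,0.4],
    [[0,0,0],0,1],
    [[0,0,0],0,1],
    [[0,0,0],0,1],
    [[0,0,0],0,1],
    [[0,0,0],0,1],
    [[0,0,0],0,1],
    [[0,0,0],0,1],
    [[0,0,0],0,1],
    [[0,0,0],0,1],
  ],
)

```text
t: 18.68
ee_pos: [449.3, -47.8, 51.1]
orientation: [-2.943, -1.097, 0.0]
ft_force: [-1.2, 3.7, 6.1]
width: 11.4
grasp_force: 30.0
```

>>> move_arm(
  steps=[
    [[0,0,0],0.5,1],
    [[0,0,0],0.8,1],
    [[0,0,0],0.8,1],
    [[0,0,0],0.8,1],
    [[0,0,0],0.8,1],
    [[0,0,0],0.8,1],
    [[0,0,0],0.8,1],
    [[0,0,0],0.8,1],
    [[0,0,0],0.8,1],
    [[0,0,0],0.8,1],
    [[0,0,0],0.8,1],
    [[0,0,0],0.8,1],
    [[0,0,0],0.8,1],
    [[0,0,0],0.8,1],
    [[0,0,0],0.8,1],
    [[0,0,0],0.7,1],
    [[0,0,0],0,1],
    [[0,0,0],0,1],
    [[0,0,0],0,1],
    [[0,0,0],0,1],
  ],
)

```text
t: 20.35
ee_pos: [449.4, -48.4, 51.1]
orientation: [3.088, -0.574, -0.0]
ft_force: [-2.0, -2.4, 4.0]
width: 11.5
grasp_force: 30.0
```

```bash
python3 - <<'E'
from h import *
np.set_printoptions(precision=2,suppress=True)
go((449,-48,51));o=ctrl.get_obs();print(o['width'],o['grasp_force'],o['ft_force'],o['moment'])
c=wrist()
c=img('top');save(c,'end.png')
E
```

```text
t 20.35 ee [449.4 -48.4  51.1] yaw -21.08 units [-0.02 -0.01  0.01] q6 1.81 tilt [-0. -0. -1.]
11.542446739155325 29.997141659259796 [-1.97 -2.43  4.03] [-0.26  0.3   0.14]
```

```bash
python3 - <<'E'
from h import *
c=img('top'); print([(n,brass(c,(597,-109),z,60)[0]) for n,z in (('large',132),)])
for t in ("cup_large","cup_small","silver_bar","cup_mid"):
    print(t,[(round(b['p'],2),np.round(b['rect'])) for b in cams.boxes_of('top',t)[:3]])
print(ctrl.get_obs()['grasp_force']); print(ctrl.close_job())
E
```

```text
[('large', (np.float64(2.6276437844598846), (594.6, -108.0), 34.7, array([ 343,  204,   37,   36, 1013], dtype=int32)))]
cup_large [(0.64, array([360., 225.,  38.,  28.]))]
cup_small [(0.76, array([361., 219.,  25.,  23.]))]
silver_bar [(0.61, array([272., 235.,  26.,  42.]))]
cup_mid [(0.87, array([501., 271.,  36.,  34.])), (0.64, array([447., 350.,  35.,  24.])), (0.5, array([362., 224.,  28.,  33.]))]
29.997080862522125
the job is handed in; nothing more can be done
None
```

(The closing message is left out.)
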